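Load the autosampler tray and slide it home

TASK

Stand the loose white jar and the loose amber bottle upright in the two empty front pockets of the aluminium sample tray, each directly in front of the sample of its own kind that already stands in the tray's rear row. Then slide the loaded tray along the bench, between the blue guide rails, into the autosampler until it is fully home against the back stop. Do not topple any sample, leave the two rear samples in their pockets, and leave the other things on the bench where they are.

Things in the scene. Friction and masses are not known exactly. Their poses are not given: they have to be found in the camera images.
- tray: Aluminium tray, 140 (x) x 160 (y) x 30 mm high, walls and floor 4 mm, about 0.3 kg; loose, slides when pushed. Two 30 mm high inner walls make four pockets, 64 (x) x 74 (y) mm, centred at x +-34, y +-39 mm. Origin: centre of its underside; +x to the rear row, away from the robot. The rear pockets hold a jar and an amber bottle, either way round; the front ones are empty.
- sampler: Autosampler, cream housing with blue guide rails, fixed. Origin: on the bench, where the tray's origin is when fully home (the tray's axes then parallel to these); +x into the machine, the way the tray goes in; y across. No sill: the tray slides on the bench all the way. Housing front at x = 0 (a tray that is home stands 70 mm out of it), y from -230 to +140 mm, 150 to 190 mm tall.
- bay_stop (a point): Point on the middle of the back stop, at the end of the sampler's channel, 70 mm beyond the sampler's origin along its x, 15 mm above the bench: the tray's rear wall touches it when home. The channel is roofed by a clear hood from x = 0 on, its underside 125 mm above the bench.
- bay_mouth (a point): Point on the channel's centre line at its mouth, 67 mm before the sampler's origin (x = -67 mm), 15 mm up. From here the blue rails, 34 mm high, narrow from about 190 mm apart to 170 mm (5 mm to spare each side of the tray) at x = -35 mm, then run straight to the stop. A tray that is home stands 3 mm out of the mouth.
- jar_in: White round plastic sample jar with a blue cap, 44 mm across (cap 45 mm), 70 mm tall, about 80 g, standing upright. Origin: centre of its underside; z up. This one stands in a rear pocket of the tray from the start (its underside 4 mm above the tray's).
- jar_new: White round plastic sample jar with a blue cap, 44 mm across (cap 45 mm), 70 mm tall, about 80 g, standing upright. Origin: centre of its underside; z up. This one stands on the bench beside the tray, to be loaded; to the left or the right of the tray.
- amber_in: Brown (amber) sample bottle with a small black cap, 42 mm across up to 58 mm height, then a shoulder and a 26 mm wide cap, 80 mm tall in all, about 90 g, standing upright. Origin: centre of its underside; z up. This one stands in a rear pocket of the tray from the start (its underside 4 mm above the tray's).
- amber_new: Brown (amber) sample bottle with a small black cap, 42 mm across up to 58 mm height, then a shoulder and a 26 mm wide cap, 80 mm tall in all, about 90 g, standing upright. Origin: centre of its underside; z up. This one stands on the bench beside the tray, on the other side from the loose jar, to be loaded.
- wash_bottle: Bystander: clear wash bottle with a red cap, 60 mm across, 170 mm tall, standing on the bench to the left of the sampler. Origin: centre of its underside.
- beaker: Bystander: open white beaker, 76 mm across at the rim, 95 mm tall, on the bench to the right. Origin: centre of its underside.
- tip_box: Bystander: orange box with a clear lid, 87 x 122 x 57 mm, on the bench to the left. Origin: centre of its underside.
There are look-alikes about, which are no part of the job. Leave any green look-alike of the jar_new alone. Several things look just like the tray: the one meant starts farthest to the robot's right.

How it is judged (in metres and radians):
On the way, in this order (a step that is already met when the one before it is completed fails the run):
1. both loose samples stand in the front pockets, each in front of the sample of its kind (((y of jar_in in the frame of tray between 0.01 and 0.074 m and y of jar_new in the frame of tray between 0.01 and 0.074 m and y of amber_in in the frame of tray between -0.074 and -0.01 m and y of amber_new in the frame of tray between -0.074 and -0.01 m) or (y of jar_in in the frame of tray between -0.074 and -0.01 m and y of jar_new in the frame of tray between -0.074 and -0.01 m and y of amber_in in the frame of tray between 0.01 and 0.074 m and y of amber_new in the frame of tray between 0.01 and 0.074 m)) and x of jar_in in the frame of tray between 0.008 and 0.064 m and z of each of jar_in, jar_new, amber_in, amber_new in the frame of tray below 0.01 m and angle between each of jar_in, jar_new, amber_in, amber_new's own z axis and vertical below 0.12 rad and linear speed of each of jar_in, jar_new, amber_in, amber_new below 0.03 m/s and x of jar_new in the frame of tray between -0.064 and -0.008 m and x of amber_in in the frame of tray between 0.008 and 0.064 m and x of amber_new in the frame of tray between -0.064 and -0.008 m), for 0.2 s.
2. the loaded tray is fully home in the sampler (x of tray in the frame of sampler between -0.004 and 0.006 m and y of tray in the frame of sampler between -0.008 and 0.008 m and angle between the x axis of tray and the x axis of sampler, either way round below 0.07 rad and height (world z) of tray below 0.004 m and angle between tray's own z axis and vertical below 0.04 rad and linear speed of tray below 0.02 m/s), for 0.2 s.
At the end, for the whole second after the job is handed in: Tray flat, at rest and home: at most 4 mm short of the stop, 8 mm sideways, 0.07 rad off. All four samples upright (0.12 rad) on its floor: the first two in their rear pockets, the new two in the front pockets, jars on one side of the middle wall, amber bottles on the other (all of step 1 and all of step 2); the robot touches nothing.
It fails at once if a sample is tipped by more than 0.6 rad (angle between any of jar_in, jar_new, amber_in, amber_new's own z axis and vertical above 0.6 rad).
It fails at once if the wash bottle is moved by more than 25 mm (distance of wash_bottle from where it was at the start of the episode above 0.025 m).
It fails at once if the white beaker is moved by more than 25 mm (distance of beaker from where it was at the start of the episode above 0.025 m).
It fails at once if the orange tip box is moved by more than 25 mm (distance of tip_box from where it was at the start of the episode above 0.025 m).
It also fails if it takes over 72 s, if anything falls off the work surface, if the arm or the gripper's body presses on something with over 40 N, if the wrist force passes 120 N, or if a joint passes its speed limit or range.

ROBOT

A 6-joint arm with a two-finger parallel gripper is mounted at the origin on the work surface. World frame = base frame: x ahead of the robot, y to its left, z up, the work surface at z = 0. Lengths are in mm, angles in degrees, forces in N, time in s.
With the tool pointing down it reaches from about 300 to 775 mm from the base axis. Payload 14.6 kg.
Tool frame: the origin (TCP) lies midway between the tips of the shut fingers; the grasp point (between the pads) lies 19 mm behind it; z points along the fingers, y is the line along which they close (so a half turn about z gives the same grasp; the last joint's range is limited). The gripper opens to 94 mm and grips with 3 to 60 N. Pads are 16 mm wide; open, the fingers measure 119 mm over their backs; the gripper's body (75 mm by 177 mm) begins 78 mm behind the grasp point.
Start: joints at [-73.086, 17.183, 87.147, -0, 75.671, -3.816], TCP at [194.67, -514.386, 205.446] pointing down, gripper open.
Joint ranges: [-173.82, 173.82], [-45.26, 126.66], [13.44, 144.39], [-59.66, 239.66], [0, 175.72], [-146.38, 146.38]. Speed limits (degrees/s): [127.2, 127.2, 147.25, 180, 180, 180].

INTERFACE

Orientations are given as a 3x3 rotation matrix whose columns are the frame's x, y, z axes.
In Python, from bench import robot, imaging, models gives the robot as it stands.
- The arm moves only by the tool play_rows, never from a script. Its argument "motion" is a list of rows, each a list of 4 numbers: the shift along the world's x, y, z normalised to -1 to 1, where 1 is 150 mm, then the turn about the world's z normalised to -1 to 1, where 1 is pi rad. A call has 1 to 12 rows; each row is the pose to reach, as a shift and turn from the pose commanded when the call began, turning the shorter way round; what a row does not reach only later rows make up. A row lasts 1/12 s, in which the tool goes at most 41.7 mm and 7.16 degrees, less where a joint would pass 70% of its speed; a pose out of reach is approached as far as the arm can. A call with a number of a shift or a turn outside -1 to 1 is refused whole. A call with a gripper value outside its range is refused whole. "gripper" is the opening, from 0 (shut) to 1 (fully open), set as the call begins (left out, the last holds). The fingers move at their own pace and stop on an object; "grip_force" is the grip in N (left out, the last holds). Time passes only in rows, so rows that repeat a pose let the fingers close. It gives the time, the measured TCP pose, the force, the opening and the grip force at its end, in the units of the state.
- robot.sense(): the state, without advancing time (a new reading comes with each control period).
- imaging.snapshot(name): name is "scene" or "top"; returns a dict with "color" (480x640x3 uint8, blue, green, red), "z_map" (480x640 float32, mm along the optical axis (not along the pixel's ray), 0 where there is no reading), "fx", "fy", "cx", "cy" (pixels), "rvec" (rotation vector, rad) and "tvec" (3), from world to camera coordinates, as OpenCV has them. Camera axes: x right, y down, z forward; pixel columns grow to the right and rows downward; lengths in mm; the calibration is good to about 2 mm. A picture is of the moment at which its call begins.
- robot.finish_job(): hands the job in; it is judged then, once.
Trained networks look in the newest picture that a camera, given by its name, has taken for a name from the list of things; names that differ only in an ending like _2 or _b are one class to them, and where a whole thing is asked for, a point or a joint stands for the part that bears it (a point fixed in the world has none). Each returns a list of dicts, best first, with "score" (0 to 1); they miss things now and then, are a little off and sometimes report something else, mostly with a low value. They report only what shows in the picture. A call takes as long as a camera call. They do not tell look-alikes from the thing itself.
- models.look_for(camera, label): "bbox" ([left, top, width, height] as shares, 0 to 1, of the picture: columns of its width, rows of its height, round what is visible of it).
- models.outline_of(camera, label): "mask" (480x640 bool, what is visible of it) and "bbox" ([left, top, width, height] as shares, 0 to 1, of the picture: columns of its width, rows of its height, round what is visible of it).
- models.mark_of(camera, label): "location" ([row, column] as shares, 0 to 1, of the picture: columns of its width, rows of its height: a listed point, or the origin of a listed thing).
The state is a dict: "time": time; "joint_pos": joint angles; "joint_velocities": joint speeds; "joint_efforts": joint torques, N m; "tcp_pos": TCP position; "orientation": TCP orientation; "wrist_force": force on the tool from outside, world axes, zero at the start; "wrist_torque": the same for the moment, N m; "gripper_width": opening from 0.0 (shut) to 1.0 (fully open); "gripper_force": force on a finger pad.
Only numpy, scipy, OpenCV 4.12 (cv2) and the standard library are available. Lean on these libraries where they do the work, as an engineer would, in place of code of your own. Each camera call takes 0.05 s, during which the arm holds its last target. There are 200 camera calls.

## Working session

There is one attempt and no reset: what is moved stays moved. The work goes in short steps, Python scripts to look and compute and a tool call to move; the robot and the scene stay as the last step left them, time stands still between calls to the robot, and variables do not carry over. Pictures are saved under pics/ and viewed, at most 10 in all, crops included, and the job is handed in when it is done.

Besides the shell and the picture viewer there is one more tool, called after "Call:" as a command line: name --pt "numbers of a row" for each row, then --argument value for the rest. play_rows: Moves the arm, as the interface text tells. Scaled input: -1 to 1 covers 150 mm each way for a shift and pi rad each way for a turn. Its arguments: {"type":"object","properties":{"motion":{"type":"array","items":{"type":"array","items":{"type":"number"}}},"gripper":{"type":"number"},"grip_force":{"type":"number"}},"required":["motion"]}

```bash
mkdir -p pics
cat > h.py <<'E'
import numpy as np, cv2
from bench import robot, imaging, models
def snap(n):
    s=imaging.snapshot(n); R=cv2.Rodrigues(np.array(s["rvec"],float))[0]; t=np.array(s["tvec"],float).ravel()
    return s,R,t
def cloud(s,R,t):
    z=s["z_map"].astype(float); v,u=np.mgrid[0:480,0:640]
    P=np.stack([(u-s["cx"])/s["fx"]*z,(v-s["cy"])/s["fy"]*z,z],-1)
    W=(P-t)@R; W[z<=0]=np.nan; return W
def ray(s,R,t,u,v,h):
    d=R.T@np.array([(u-s["cx"])/s["fx"],(v-s["cy"])/s["fy"],1]); o=-R.T@t
    return o+d*(h-o[2])/d[2]
def proj(s,R,t,p):
    c=R@np.array(p,float)+t; return np.array([c[0]/c[2]*s["fx"]+s["cx"],c[1]/c[2]*s["fy"]+s["cy"]])
E
python3 - <<'E'
from h import *
for n in("top","scene"):
    s,R,t=snap(n); cv2.imwrite(f"pics/{n}0.png",s["color"]); W=cloud(s,R,t); print(n,"cam",-R.T@t)
    for l in("tray","jar_new","amber_new","sampler","beaker","tip_box","wash_bottle"):
        for o in models.outline_of(n,l):
            m=o["mask"]; p=W[m]; p=p[~np.isnan(p[:,0])]; vv,uu=np.nonzero(m)
            print(l,round(o["score"],2),"px",int(uu.mean()),int(vv.mean()),"med",np.nanmedian(p,0).round() if len(p) else None, "min",np.percentile(p,2,0).round(),"max",np.percentile(p,98,0).round())
    for l in("bay_mouth","bay_stop"):
        for o in models.mark_of(n,l):
            r,c=o["location"]; print(l,round(o["score"],2),c*640,r*480,ray(s,R,t,c*640,r*480,15).round())
E
```

```text
top cam [ 248.79507727   27.10542855 1349.83250603]
tray 0.59 px 337 264 med [483. -33.   4.] min [ 425. -112.   -3.] max [565.  45.  31.]
tray 0.55 px 264 348 med [305. 154.   4.] min [230.  85.  -3.] max [384. 221.  31.]
jar_new 0.92 px 199 313 med [395. 289.  67.] min [376. 272.  10.] max [417. 312.  74.]
jar_new 0.75 px 193 277 med [476. 299.  68.] min [459. 282.  12.] max [499. 322.  73.]
amber_new 0.85 px 454 275 med [ 426. -292.   61.] min [ 410. -317.    7.] max [ 447. -279.   82.]
amber_new 0.22 px 513 216 med [ 555. -460.   55.] min [ 516. -482.    1.] max [ 584. -413.   96.]
sampler 0.88 px 364 121 med [ 777. -132.  150.] min [ 687. -286.   29.] max [895.  66. 201.]
beaker 0.72 px 513 216 med [ 555. -459.   54.] min [ 516. -483.   -1.] max [ 585. -413.   96.]
tip_box 0.67 px 120 305 med [431. 470.  55.] min [384. 411.   5.] max [481. 535.  61.]
wash_bottle 0.6 px 180 208 med [630. 314. 109.] min [612. 294.   6.] max [661. 345. 171.]
wash_bottle 0.32 px 323 244 med [526.  -1.  64.] min [512. -22.   3.] max [551.  17.  85.]
scene cam [1304.12065397  103.29149034  981.25298238]
tray 0.95 px 306 231 med [496. -32.  12.] min [ 423. -113.    1.] max [572.  47.  33.]
tray 0.79 px 381 190 med [310. 155.   8.] min [228.  88.   1.] max [390. 222.  33.]
jar_new 0.88 px 437 239 med [496. 301.  59.] min [464. 283.   4.] max [505. 323.  74.]
jar_new 0.78 px 433 214 med [413. 290.  55.] min [383. 273.   3.] max [423. 314.  74.]
amber_new 0.64 px 210 195 med [ 444. -293.   51.] min [ 422. -316.    4.] max [ 453. -278.   82.]
sampler 0.89 px 235 314 med [ 851. -118.  151.] min [ 708. -289.   18.] max [912.  69. 201.]
beaker 0.76 px 138 215 med [ 560. -444.   66.] min [ 517. -481.    7.] max [ 588. -412.   97.]
tip_box 0.76 px 499 233 med [444. 452.  57.] min [391. 411.   9.] max [490. 525.  62.]
wash_bottle 0.83 px 449 285 med [661. 318.  98.] min [635. 295.   5.] max [673. 347. 172.]
```

```bash
python3 -c "
from h import *
s=robot.sense();print(s['time'],s['tcp_pos'],s['orientation'],s['gripper_width'])"
```

```text
1.0 [ 194.64848547 -514.37688168  205.4224143 ] [[ 9.35264134e-01  3.53950558e-01 -3.38394387e-05]
 [ 3.53950560e-01 -9.35264133e-01  5.39424961e-05]
 [-1.25558367e-05 -6.24279702e-05 -9.99999998e-01]] 1.0004496996793513
```

View pics/top0.png

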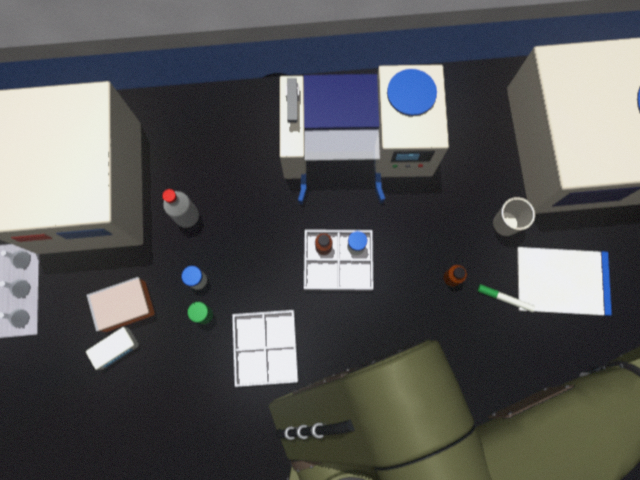

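View pics/scene0.png

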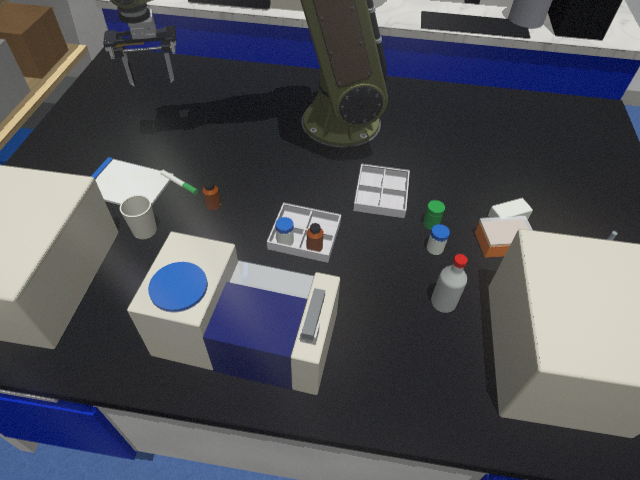

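The top picture shows these candidates:
- **Jar:** blue-capped at (193,277), which is the one wanted; a green look-alike at (199,313), to be left alone; and jar_in at (357,242) in the tray.
- **Amber bottle:** loose at (457,275), which is the one wanted; amber_in at (324,244).
- **Tray:** (338,260) is farthest right and already loaded, so it is the one meant; the empty copy is at (265,348).

The jars go on the right (−y) and the amber bottles on the left. Next I measure precisely.

```bash
cat > meas.py <<'E'
from h import *
def run(save=None):
  for n in("top","scene"):
    s,R,t=snap(n); W=cloud(s,R,t); C=s["color"]
    if save and n=="top":
        cv2.imwrite(save,cv2.resize(C[220:330,160:480],None,fx=2.5,fy=2.5))
    hsv=cv2.cvtColor(C,cv2.COLOR_BGR2HSV)
    def box(a,b,c,d,zl,zh): return (W[...,0]>a)&(W[...,0]<b)&(W[...,1]>c)&(W[...,1]<d)&(W[...,2]>zl)&(W[...,2]<zh)
    m=box(400,620,-140,80,22,35); r=cv2.minAreaRect(W[m][:,:2].astype(np.float32)); print(n,"tray",np.round(r[0],1),np.round(r[1],1),round(r[2],2),m.sum())
    for nm,b in(("jar_new",(440,520,260,340,66,76)),("amber_new",(390,470,-340,-250,75,86)),("right_in",(500,580,-110,-35,68,80)),("left_in",(500,580,-35,50,79,90)),("front",(410,500,-115,50,60,90))):
        m=box(*b)
        if m.sum()>3:
            c,rr=cv2.minEnclosingCircle(W[m][:,:2].astype(np.float32)); print(" ",nm,"circ",np.round(c,1),round(rr,1),"med",np.median(W[m],0).round(1),m.sum())
  
if __name__=="__main__":
    run("pics/crop1.png")
    for n in("top","scene"):
        s,R,t=snap(n); W=cloud(s,R,t); h=cv2.cvtColor(s["color"],cv2.COLOR_BGR2HSV)
        blue=(h[...,0]>95)&(h[...,0]<125)&(h[...,1]>130)&(h[...,2]>60)
        m=blue&(W[...,2]>22)&(W[...,2]<42)&(W[...,0]>590)&(W[...,0]<800)&(W[...,1]>-200)&(W[...,1]<120)
        for sd in(1,-1):
            q=W[m&((W[...,1]+60)*sd>0)]
            print(n,"rail",sd,len(q)); q=q[np.argsort(q[:,0])]; print(q[::max(1,len(q)//12)].round(0).tolist())
        # housing front face top edges
        m=(W[...,2]>145)&(W[...,2]<156)&(W[...,0]>600)&(W[...,1]>-300)&(W[...,1]<100)
        r=cv2.minAreaRect(W[m][:,:2].astype(np.float32)); print("housing150",r)
        m=(W[...,2]>140)&(W[...,2]<215)&(W[...,0]>600)&(W[...,1]>-310)&(W[...,1]<100)
        r=cv2.minAreaRect(W[m][:,:2].astype(np.float32)); print("housing",r, cv2.boxPoints(r).round().tolist())
E
python3 meas.py
```

```text
top tray [494.5 -33.4] [160.1 141.3] 83.7 676
  jar_new circ [480.3 303.2] 22.4 med [480.5 302.8  69.2] 235
  amber_new circ [ 430.3 -299.8] 13.1 med [ 430.8 -298.9   78.4] 96
  right_in circ [526.3 -78.9] 22.5 med [525.4 -79.2  72.9] 276
  left_in circ [532.8  -1.4] 12.7 med [532.5  -1.2  82.7] 93
scene tray [496.  -32.4] [161.  145.4] 84.15 804
  jar_new circ [482.9 304.8] 24.8 med [483.7 304.   71. ] 211
  amber_new circ [ 432.2 -300.2] 14.7 med [ 434.2 -298.3   79.8] 69
  right_in circ [527.2 -77.9] 24.2 med [529.7 -78.1  74.3] 215
  left_in circ [ 5.34e+02 -4.00e-01] 15.3 med [535.7  -0.7  84.1] 83
top rail 1 126
[[645.0, 42.0, 31.0], [649.0, 46.0, 35.0], [655.0, 36.0, 29.0], [659.0, 40.0, 33.0], [665.0, 40.0, 30.0], [669.0, 35.0, 31.0], [673.0, 32.0, 33.0], [679.0, 36.0, 34.0], [684.0, 29.0, 32.0], [690.0, 38.0, 31.0], [693.0, 38.0, 28.0], [701.0, 37.0, 29.0], [706.0, 27.0, 33.0]]
top rail -1 125
[[631.0, -156.0, 25.0], [635.0, -155.0, 37.0], [641.0, -147.0, 29.0], [646.0, -152.0, 34.0], [649.0, -145.0, 33.0], [656.0, -144.0, 30.0], [660.0, -144.0, 31.0], [664.0, -149.0, 35.0], [670.0, -152.0, 32.0], [675.0, -150.0, 32.0], [680.0, -149.0, 31.0], [687.0, -152.0, 33.0], [693.0, -153.0, 30.0]]
housing150 ((797.9339599609375, -111.33625793457031), (369.8067321777344, 206.44308471679688), 84.65573120117188)
housing ((798.19580078125, -112.63394165039062), (370.6185607910156, 208.84593200683594), 85.28128814697266) [[679.0, -289.0], [887.0, -306.0], [918.0, 63.0], [709.0, 81.0]]
scene rail 1 0
[]
scene rail -1 0
[]
housing150 ((802.9458618164062, -109.30014038085938), (366.3091125488281, 200.72727966308594), 85.96878051757812)
housing ((801.9049682617188, -111.61769104003906), (370.5169677734375, 202.32696533203125), 85.6679458618164) [[687.0, -289.0], [889.0, -304.0], [917.0, 65.0], [715.0, 81.0]]
```

View pics/crop1.png

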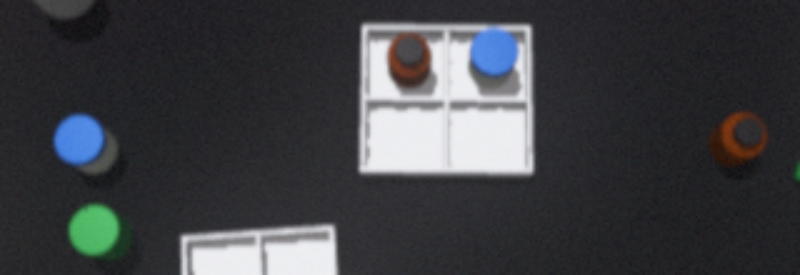

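The crop confirms the choice: the loose blue jar is at crop (79,138), left of the tray. The green look-alike at (94,229) is separate from it, the amber bottle is on the right at (740,137), and the loaded tray is the right-hand one. I start with the amber bottle.

Call:
play_rows --pt "0.79 0.72 0 -0.149" --pt "0.79 0.72 0 -0.149" --pt "0.79 0.72 0 -0.149" --pt "0.79 0.72 0 -0.149" --pt "0.79 0.72 0 -0.149" --gripper 1

```text
time: 1.62
tcp_pos: [316.1, -403.4, 205.7]
orientation: [[0.994, -0.112, 0.001], [-0.112, -0.994, 0.0], [0.001, -0.0, -1.0]]
wrist_force: [-0.1, -0.9, -0.0]
gripper_width: 0.999
gripper_force: 0.0
```

Call:
play_rows --pt "0.786 0.713 -0.55 0" --pt "0.786 0.713 -0.55 0" --pt "0.786 0.713 -0.55 0" --pt "0.786 0.713 -0.55 0" --pt "0.786 0.713 -0.55 0" --pt "0.786 0.713 -0.55 0"

```text
time: 2.12
tcp_pos: [432.0, -297.3, 121.4]
orientation: [[0.995, -0.103, -0.002], [-0.103, -0.995, 0.002], [-0.002, -0.002, -1.0]]
wrist_force: [-0.2, 0.6, 0.9]
gripper_width: 1.0
gripper_force: 0.0
```

Call:
play_rows --pt "0 0 -0.25 0" --pt "0 0 -0.45 0" --pt "0 0 -0.6 0" --pt "0 0 -0.64 0" --pt "0 0 -0.64 0"

```text
time: 2.53
tcp_pos: [430.2, -300.0, 26.5]
orientation: [[0.994, -0.107, -0.001], [-0.107, -0.994, 0.001], [-0.002, -0.001, -1.0]]
wrist_force: [0.5, 0.2, 0.5]
gripper_width: 0.998
gripper_force: 0.0
```

Call:
play_rows --pt "0 0 0 0" --pt "0 0 0 0" --pt "0 0 0 0" --pt "0 0 0 0" --pt "0 0 0 0" --pt "0 0 0 0" --pt "0 0 0 0" --pt "0 0 0 0" --pt "0 0 0 0" --gripper 0.3 --grip_force 20

```text
time: 3.28
tcp_pos: [431.1, -299.4, 27.0]
orientation: [[0.994, -0.106, 0.0], [-0.106, -0.994, -0.0], [0.0, 0.0, -1.0]]
wrist_force: [-0.5, 0.6, 1.3]
gripper_width: 0.443
gripper_force: 20.0
```

Call:
play_rows --pt "0 0 0.2 0" --pt "0 0 0.4 0" --pt "0 0.2 0.6 0" --pt "0 0.5 0.7 0" --pt "0 0.8 0.7 0" --pt "0 1 0.7 0"

```text
time: 3.78
tcp_pos: [431.0, -148.0, 132.9]
orientation: [[0.994, -0.107, 0.002], [-0.107, -0.994, -0.001], [0.002, 0.0, -1.0]]
wrist_force: [1.4, -0.0, -1.1]
gripper_width: 0.442
gripper_force: 20.0
```

Call:
play_rows --pt "0.05 0.25 0 0" --pt "0.15 0.5 0 0" --pt "0.2 0.75 0 0" --pt "0.255 1 0 0" --pt "0.255 1 0 0"

```text
time: 4.2
tcp_pos: [469.9, 5.6, 132.0]
orientation: [[0.995, -0.102, 0.0], [-0.102, -0.995, 0.001], [0.0, -0.001, -1.0]]
wrist_force: [-0.9, -0.9, -1.0]
gripper_width: 0.448
gripper_force: 20.0
```

Call:
play_rows --pt "0 0.113 0 0" --pt "0 0.113 -0.25 0" --pt "0 0.113 -0.4 0" --pt "0 0.113 -0.4 0" --pt "0 0.113 -0.4 0"

```text
time: 4.62
tcp_pos: [468.9, 17.3, 71.8]
orientation: [[0.994, -0.106, -0.002], [-0.106, -0.994, 0.0], [-0.002, 0.0, -1.0]]
wrist_force: [0.3, -0.2, -0.5]
gripper_width: 0.444
gripper_force: 20.0
```

Run:
```python
from h import *
import meas
meas.run("pics/a.png")
s,R,t=snap("scene"); u,v=proj(s,R,t,(490,-30,40)).astype(int); cv2.imwrite("pics/a2.png",cv2.resize(s["color"][v-80:v+80,u-100:u+100],None,fx=3.5,fy=3.5)); print(robot.sense()["tcp_pos"])
```

```text
top tray [489.4 -88.3] [ 50.4 141.1] 86.05 193
  jar_new circ [480.4 303.6] 22.4 med [480.6 303.4  69. ] 246
  right_in circ [526.4 -80.1] 21.6 med [530.8 -85.3  72.7] 177
scene tray [496.5 -32.9] [161.3 143.4] 84.35 721
  jar_new circ [483.1 305. ] 24.2 med [484.7 303.9  70.8] 214
  right_in circ [527.2 -77.5] 24.4 med [530.7 -78.3  74.7] 216
  left_in circ [ 5.34e+02 -4.00e-01] 14.6 med [535.1  -0.7  84.4] 77
  front circ [477.7  17.1] 32.3 med [485.8  18.6  78.5] 167
[470.17633458  17.22415336  73.47238525]
```

View pics/a2.png

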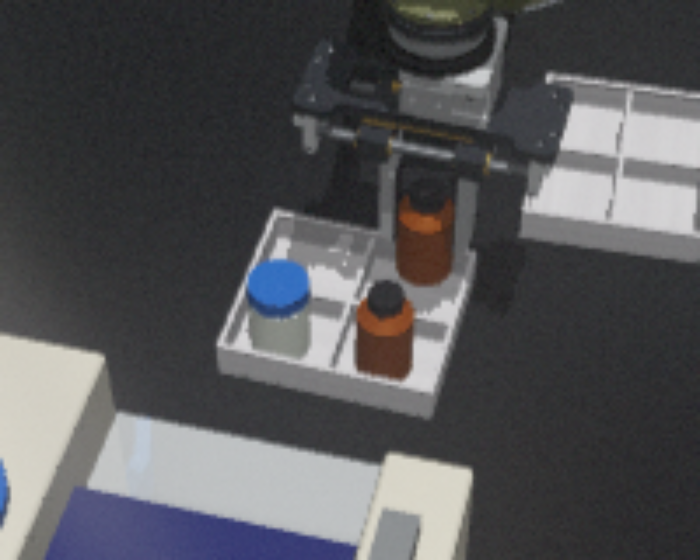

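The picture shows the amber bottle at (425,230) held over the left front pocket, with the tray and rear samples unmoved. I lower it now.

Call:
play_rows --pt "0 0 -0.12 0" --pt "0 0 -0.2 0" --pt "0 0 -0.25 0" --pt "0 0 -0.268 0" --pt "0 0 -0.268 0" --pt "0 0 -0.268 0"

```text
time: 5.27
tcp_pos: [469.8, 17.5, 32.5]
orientation: [[0.994, -0.106, 0.001], [-0.106, -0.994, 0.0], [0.001, -0.0, -1.0]]
wrist_force: [0.4, -0.1, -1.3]
gripper_width: 0.444
gripper_force: 20.0
```

Call:
play_rows --pt "0 0 0 0" --pt "0 0 0 0" --pt "0 0 0 0" --pt "0 0 0 0" --pt "0 0 0.15 0" --pt "0 0 0.4 0" --pt "0 0 0.6 0" --pt "0 0 0.75 0" --pt "0 0 0.75 0" --gripper 0.6

```text
time: 6.02
tcp_pos: [471.2, 17.5, 148.8]
orientation: [[0.994, -0.106, 0.007], [-0.106, -0.994, -0.0], [0.007, -0.001, -1.0]]
wrist_force: [-0.5, -1.1, 0.5]
gripper_width: 0.598
gripper_force: 0.0
```

Call:
play_rows --pt "0 0.25 0 0" --pt "0 0.5 0 0" --pt "0.03 0.75 0 0" --pt "0.04 1 0 0" --pt "0.04 1 0 0" --gripper 1

```text
time: 6.43
tcp_pos: [474.8, 172.3, 143.6]
orientation: [[0.995, -0.102, -0.0], [-0.102, -0.995, 0.001], [-0.0, -0.001, -1.0]]
wrist_force: [-0.2, -0.2, -0.2]
gripper_width: 0.919
gripper_force: 0.0
```

Call:
play_rows --pt "0.02 0.25 0 0" --pt "0.03 0.5 0 0" --pt "0.037 0.75 0 0" --pt "0.037 0.907 0 0" --pt "0.037 0.907 -0.2 0" --pt "0.037 0.907 -0.2 0"

```text
time: 6.93
tcp_pos: [478.7, 303.4, 109.3]
orientation: [[0.995, -0.104, -0.006], [-0.104, -0.995, -0.003], [-0.006, 0.004, -1.0]]
wrist_force: [-0.6, -1.1, -1.4]
gripper_width: 1.001
gripper_force: 0.0
```

```bash
python3 -c "
import meas; from h import *; meas.run(); print(robot.sense()['tcp_pos'])"
```

```text
top tray [495.1 -33.3] [159.9 142.4] 83.79 678
  right_in circ [526.2 -79.4] 22.4 med [525.7 -78.9  72.9] 278
  left_in circ [532.4  -1.4] 13.0 med [533.   -0.7  82.6] 88
  front circ [469.1  17.3] 20.7 med [466.6  17.7  69. ] 232
scene tray [495.9 -32.7] [161.2 145.6] 84.01 780
  jar_new circ [481.9 303.4] 24.5 med [484.1 303.9  70.8] 211
  right_in circ [528.5 -78. ] 23.7 med [529.5 -78.8  74.3] 213
  left_in circ [534.3  -1.1] 13.9 med [536.1  -0.9  84.7] 80
  front circ [471.7  18.4] 21.6 med [478.5  19.3  70.7] 193
[480.32389774 302.80970115 113.39847742]
```

Call:
play_rows --pt "0 0 -0.2 0" --pt "0 0 -0.4 0" --pt "0 0 -0.53 0" --pt "0 0 -0.581 0" --pt "0 0 -0.581 0"

```text
time: 7.45
tcp_pos: [480.8, 302.7, 26.7]
orientation: [[0.994, -0.107, -0.001], [-0.107, -0.994, -0.001], [-0.001, 0.001, -1.0]]
wrist_force: [0.1, 0.5, -0.2]
gripper_width: 1.003
gripper_force: 0.0
```

Call:
play_rows --pt "0 0 0 0" --pt "0 0 0 0" --pt "0 0 0 0" --pt "0 0 0 0" --pt "0 0 0 0" --pt "0 0 0 0" --pt "0 0 0 0" --pt "0 0 0 0" --pt "0 0 0 0" --gripper 0.3 --grip_force 20

```text
time: 8.2
tcp_pos: [480.9, 303.6, 27.2]
orientation: [[0.994, -0.106, 0.0], [-0.106, -0.994, 0.0], [0.0, -0.0, -1.0]]
wrist_force: [-0.4, -0.1, 1.3]
gripper_width: 0.474
gripper_force: 20.0
```

Call:
play_rows --pt "0 0 0.2 0" --pt "0 0 0.45 0" --pt "0 -0.15 0.7 0" --pt "0 -0.4 0.87 0" --pt "0 -0.65 0.87 0" --pt "0 -0.9 0.87 0" --pt "0 -0.9 0.87 0"

```text
time: 8.78
tcp_pos: [480.9, 163.9, 158.2]
orientation: [[0.994, -0.11, 0.001], [-0.11, -0.994, -0.001], [0.001, 0.001, -1.0]]
wrist_force: [0.1, 0.3, -0.3]
gripper_width: 0.478
gripper_force: 20.0
```

Call:
play_rows --pt "-0.03 -0.25 0 0" --pt "-0.07 -0.5 0 0" --pt "-0.11 -0.75 0 0" --pt "-0.143 -0.95 0 0" --pt "-0.143 -0.95 0 0"

```text
time: 9.2
tcp_pos: [458.7, 22.5, 157.6]
orientation: [[0.994, -0.109, -0.0], [-0.109, -0.994, -0.001], [-0.0, 0.001, -1.0]]
wrist_force: [-0.3, 1.3, -1.9]
gripper_width: 0.471
gripper_force: 20.0
```

Call:
play_rows --pt "0 -0.25 0 0" --pt "0 -0.5 0 0" --pt "0 -0.69 0 0" --pt "0 -0.69 -0.25 0" --pt "0 -0.69 -0.5 0" --pt "0 -0.69 -0.55 0" --pt "0 -0.69 -0.55 0" --pt "0 -0.69 -0.55 0"

```text
time: 9.87
tcp_pos: [460.1, -77.1, 76.2]
orientation: [[0.994, -0.105, 0.0], [-0.105, -0.994, -0.0], [0.0, 0.0, -1.0]]
wrist_force: [1.3, -0.3, -0.7]
gripper_width: 0.471
gripper_force: 20.0
```

Run:
```python
from h import *
import meas
meas.run()
s,R,t=snap("scene"); u,v=proj(s,R,t,(490,-30,40)).astype(int); cv2.imwrite("pics/b2.png",cv2.resize(s["color"][v-80:v+80,u-100:u+100],None,fx=3.5,fy=3.5)); print(robot.sense()["tcp_pos"])
```

```text
top tray [497.3  -5.1] [104.8 140.7] 82.91 254
  left_in circ [533.3  -1.2] 12.4 med [5.358e+02 3.000e-01 8.260e+01] 59
  front circ [469.   16.9] 20.9 med [466.6  22.5  69.7] 165
scene tray [496.1 -32.7] [161.3 145.8] 84.04 723
  right_in circ [528.8 -78.4] 23.5 med [530.8 -77.8  74.4] 218
  left_in circ [535.6  -0.8] 13.7 med [ 5.359e+02 -3.000e-01  8.430e+01] 79
  front circ [468.1 -36.2] 75.5 med [478.2   5.2  74.4] 353
[460.49032321 -77.32853394  76.93458222]
```

View pics/b2.png

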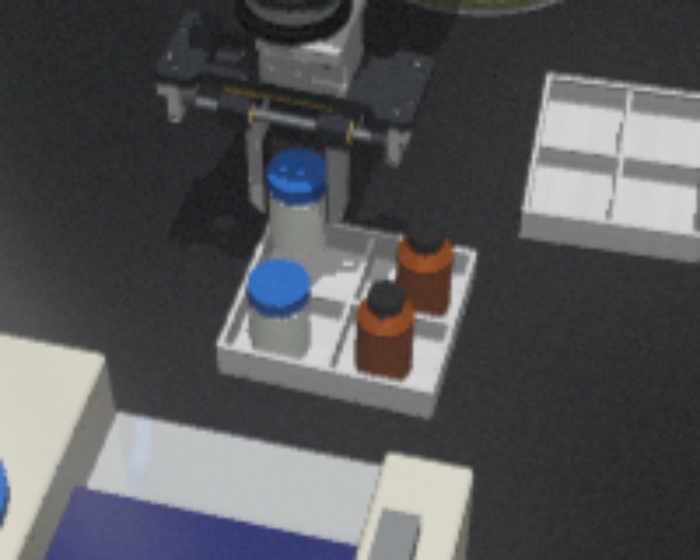

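The amber bottle stands at (425,270) in its pocket, and the jar at (298,205) hangs above the right front pocket. I lower it now.

Call:
play_rows --pt "0 0 -0.12 0" --pt "0 0 -0.22 0" --pt "0 0 -0.27 0" --pt "0 0 -0.29 0" --pt "0 0 -0.29 0" --pt "0 0 -0.29 0"

```text
time: 10.52
tcp_pos: [459.9, -77.5, 32.4]
orientation: [[0.994, -0.106, 0.001], [-0.106, -0.994, -0.0], [0.001, 0.0, -1.0]]
wrist_force: [-0.3, -0.1, 0.1]
gripper_width: 0.472
gripper_force: 20.0
```

Call:
play_rows --pt "0 0 0 0" --pt "0 0 0 0" --pt "0 0 0 0" --pt "0 0 0 0" --pt "0 0 0.15 0" --pt "0 0 0.4 0" --pt "0 0 0.65 0" --pt "0 0 0.8 0" --pt "0 0 0.8 0" --gripper 0.62

```text
time: 11.27
tcp_pos: [461.3, -77.9, 156.4]
orientation: [[0.994, -0.106, 0.008], [-0.106, -0.994, -0.002], [0.008, 0.001, -1.0]]
wrist_force: [-0.0, 0.7, -0.0]
gripper_width: 0.618
gripper_force: 0.0
```

Call:
play_rows --pt "-1 0 0 0" --pt "-1 0 0 0" --pt "-1 0 0 0" --pt "-1 0 0 0" --pt "-1 0 0 0" --gripper 0.26

```text
time: 11.68
tcp_pos: [306.0, -77.0, 150.8]
orientation: [[0.994, -0.107, -0.001], [-0.107, -0.994, 0.0], [-0.001, -0.0, -1.0]]
wrist_force: [0.6, 1.5, 0.1]
gripper_width: 0.303
gripper_force: 0.0
```

Run:
```python
from h import *
import meas
meas.run()
print(robot.sense()["tcp_pos"],robot.sense()["orientation"][:2,:2])
# channel: housing inner side faces / rails in the top image
s,R,t=snap("top"); W=cloud(s,R,t)
m=(W[...,2]>140)&(W[...,2]<215)&(W[...,0]>600)&(W[...,1]>-310)&(W[...,1]<100)
print(cv2.boxPoints(cv2.minAreaRect(W[m][:,:2].astype(np.float32))).round().tolist())
for o in models.mark_of("top","sampler")+models.mark_of("top","bay_mouth")+models.mark_of("top","bay_stop"):
    r,c=o["location"]; print(round(o["score"],2),c*640,r*480,ray(s,R,t,c*640,r*480,0).round())
for h in [(703,-60)]:
    for yaw in (-4.8,):
        a=np.radians(yaw); ux=np.array([np.cos(a),np.sin(a)]); uy=np.array([-ux[1],ux[0]]); I=s["color"].copy()
        I=cv2.resize(I[60:300,240:480],None,fx=2.5,fy=2.5)
        for sg in(1,-1):
            pts=[np.array(h)+x*ux+sg*y*uy for x,y in((-67,95),(-35,85),(0,85))]
            q=[((proj(s,R,t,(*p,34))-[240,60])*2.5).astype(int) for p in pts]
            cv2.polylines(I,[np.array(q)],False,(0,255,255),1)
        cv2.imwrite("pics/c.png",I)
```

```text
top tray [495.1 -33.5] [160.2 141.3] 83.98 678
  right_in circ [526.3 -79.6] 22.6 med [525.9 -78.9  72.7] 274
  left_in circ [532.4  -1.1] 13.2 med [532.2  -1.1  82.6] 91
  front circ [465.7 -31.3] 68.3 med [463.  -62.3  72.2] 550
scene tray [496.8 -32.6] [161.3 143.9] 84.3 733
  right_in circ [527.9 -78.4] 23.6 med [530.1 -78.   74.3] 218
  left_in circ [533.2  -0.6] 15.0 med [536.1  -0.9  84.3] 78
  front circ [466.6 -29. ] 68.6 med [473.  -57.8  73.8] 428
[309.42103579 -77.59635175 151.66572352] [[ 0.99427334 -0.10686078]
 [-0.10686039 -0.99427396]]
[[678.0, -289.0], [887.0, -306.0], [917.0, 63.0], [708.0, 80.0]]
0.7 506.30400000000003 222.91199999999998 [ 552. -452.    0.]
```

View pics/c.png

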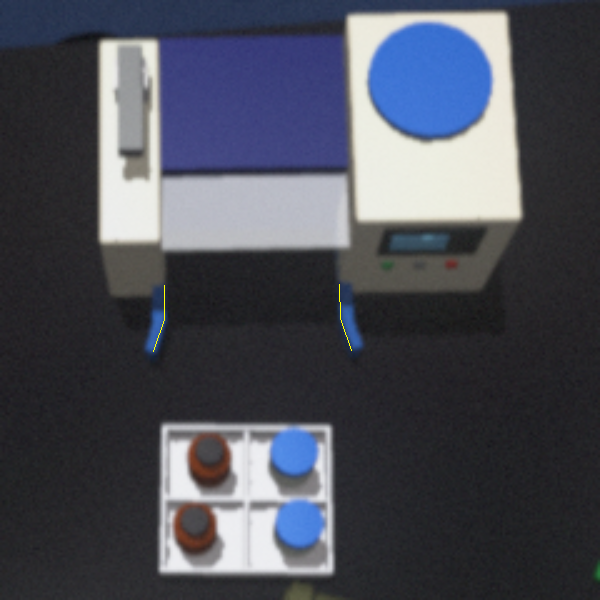

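The overlay of the predicted rails lies on the real ones at (160,320) and (345,320), so the sampler origin is about (703,−60) with a yaw of −4.8°. All four samples are in place, so next I grip the middle wall between the front pockets.

Call:
play_rows --pt "0.25 0.1 0 0" --pt "0.5 0.2 0 0" --pt "0.75 0.3 0 0" --pt "0.894 0.33 0 0" --pt "0.894 0.33 0 0" --pt "0.894 0.33 -0.2 0" --pt "0.894 0.33 -0.3 0" --pt "0.894 0.33 -0.3 0" --gripper 0.26

```text
time: 12.65
tcp_pos: [441.8, -27.6, 103.4]
orientation: [[0.994, -0.106, -0.006], [-0.106, -0.994, 0.001], [-0.006, -0.0, -1.0]]
wrist_force: [-0.1, 0.5, -0.2]
gripper_width: 0.26
gripper_force: 0.0
```

Call:
play_rows --pt "0 0 -0.15 0" --pt "0 0 -0.3 0" --pt "0 0 -0.45 0" --pt "0 0 -0.55 0" --pt "0 0 -0.62 0" --pt "0 0 -0.655 0" --pt "0 0 -0.655 0"

```text
time: 13.23
tcp_pos: [443.3, -28.0, 8.1]
orientation: [[0.994, -0.106, -0.001], [-0.106, -0.994, 0.0], [-0.001, -0.0, -1.0]]
wrist_force: [-0.0, 0.8, 0.1]
gripper_width: 0.262
gripper_force: 0.0
```

Call:
play_rows --pt "0 0 0 0" --pt "0 0 0 0" --pt "0 0 0 0" --pt "0 0 0 0" --pt "0 0 0 0" --pt "0 0 0 0" --gripper 0 --grip_force 35

```text
time: 13.73
tcp_pos: [443.9, -28.0, 9.0]
orientation: [[0.994, -0.106, 0.001], [-0.106, -0.994, -0.0], [0.001, 0.0, -1.0]]
wrist_force: [-0.5, -0.2, 8.1]
gripper_width: 0.039
gripper_force: 35.0
```

```bash
python3 -c "
import meas; from h import *; meas.run(); s=robot.sense(); print(s['tcp_pos'],s['wrist_force'],s['gripper_width'])"
```

```text
top tray [535.3 -37.3] [157.1  62.4] 85.0 200
  right_in circ [527.  -79.8] 21.9 med [531.2 -79.5  72.5] 185
  left_in circ [532.7  -1. ] 12.3 med [535.2  -1.8  82.6] 68
scene tray [496.9 -32.9] [161.6 145.7] 84.27 740
  right_in circ [528.3 -78.4] 23.5 med [530.8 -78.   74.7] 216
  left_in circ [533.6  -1.3] 14.4 med [536.6  -0.8  84.3] 80
  front circ [465.6 -29.2] 68.8 med [469.2 -34.   73.7] 512
[443.94123408 -28.03870601   9.04485332] [-2.75097092 -0.5812859   7.37747058] 0.03650549908193688
```

Gripped at 3.5 mm, which matches the 4 mm wall. I align the tray slowly in front of the mouth.

Call:
play_rows --pt "0.01 -0.003 0 0.001" --pt "0.03 -0.008 0 0.002" --pt "0.06 -0.015 0 0.003" --pt "0.1 -0.025 0 0.004" --pt "0.15 -0.037 0 0.005" --pt "0.2 -0.049 0 0.006" --pt "0.25 -0.062 0 0.007" --pt "0.3 -0.074 0 0.007" --pt "0.35 -0.086 0 0.007" --pt "0.39 -0.096 0 0.007" --pt "0.41 -0.102 0 0.007" --pt "0.42 -0.104 0 0.007"

```text
time: 14.83
tcp_pos: [506.0, -43.4, 9.0]
orientation: [[0.996, -0.084, -0.002], [-0.084, -0.996, 0.0], [-0.002, -0.0, -1.0]]
wrist_force: [-13.0, 1.9, 17.7]
gripper_width: 0.04
gripper_force: 35.0
```

```bash
cat > t.py <<'E'
from h import *
import sys
for n in("top","scene"):
    s,R,t=snap(n); W=cloud(s,R,t); x0=float(sys.argv[1])
    m=(W[...,0]>x0-100)&(W[...,0]<x0+100)&(abs(W[...,1]+45)<92)&(W[...,2]>22)&(W[...,2]<35)
    r=cv2.minAreaRect(W[m][:,:2].astype(np.float32)); a=np.radians(-4.8); d=np.array(r[0])-[703,-60]
    print(n,np.round(r,1) if 0 else r, "in sampler",round(d@[np.cos(a),np.sin(a)],1),round(d@[-np.sin(a),np.cos(a)],1))
    if n=="top" and len(sys.argv)>2: cv2.imwrite(sys.argv[2],cv2.resize(s["color"][60:300,240:480],None,fx=2.5,fy=2.5))
    if n=="scene" and len(sys.argv)>2: cv2.imwrite(sys.argv[2].replace(".","s."),cv2.resize(s["color"][140:340,120:370],None,fx=3,fy=3))
s=robot.sense(); print(s["time"],s["tcp_pos"],s["wrist_force"],s["gripper_width"])
E
python3 t.py 558 pics/d.png
```

```text
top ((584.3170776367188, -48.14794158935547), (163.11688232421875, 174.47972106933594), 5.599740982055664) in sampler -119.3 1.9
scene ((558.3139038085938, -46.92071533203125), (161.2092742919922, 145.5726776123047), 85.63836669921875) in sampler -145.3 0.9
14.9333 [506.20228331 -43.40224451   9.04361606] [-7.38942847  1.09644107 12.45452618] 0.03796287407593627
```

View pics/ds.png

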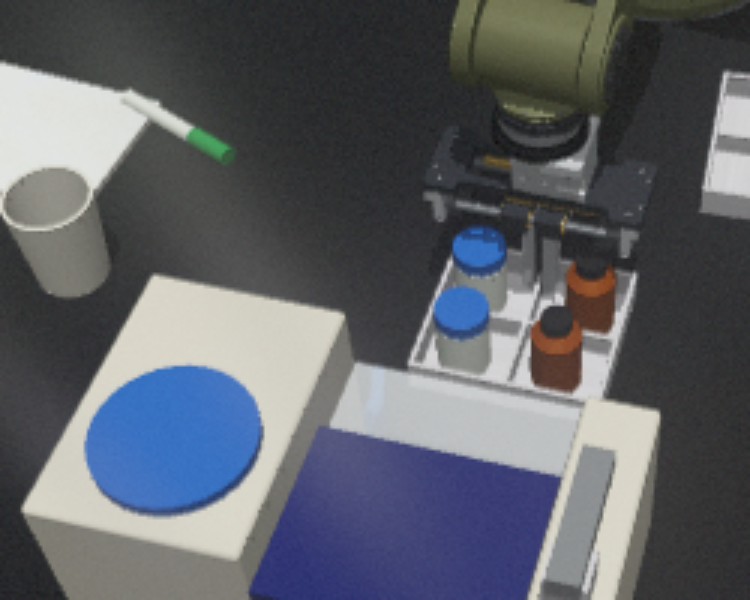

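The tray is aligned before the mouth, with its rear edge at (500,375), all samples upright and lateral error under 1 mm. I push it in.

Call:
play_rows --pt "0.01 -0.001 0.005 0" --pt "0.03 -0.003 0.005 0" --pt "0.07 -0.006 0.005 0" --pt "0.12 -0.01 0.005 0" --pt "0.17 -0.014 0.005 0" --pt "0.22 -0.018 0.005 0" --pt "0.27 -0.023 0.005 0" --pt "0.32 -0.027 0.005 0" --pt "0.37 -0.031 0.005 0" --pt "0.42 -0.035 0.005 0" --pt "0.46 -0.039 0.005 0" --pt "0.48 -0.04 0.005 0"

```text
time: 15.93
tcp_pos: [579.3, -49.7, 9.1]
orientation: [[0.996, -0.084, 0.0], [-0.084, -0.996, -0.0], [0.0, 0.0, -1.0]]
wrist_force: [-6.7, -0.0, 6.8]
gripper_width: 0.038
gripper_force: 35.0
```

Call:
play_rows --pt "0.02 -0.002 0 0" --pt "0.06 -0.005 0 0" --pt "0.1 -0.008 0 0" --pt "0.15 -0.013 0 0" --pt "0.2 -0.017 0 0" --pt "0.25 -0.021 0 0" --pt "0.3 -0.025 0 0" --pt "0.34 -0.029 0 0" --pt "0.37 -0.031 0 0" --pt "0.39 -0.033 0 0" --pt "0.4 -0.034 0 0" --pt "0.4 -0.034 0 0"

```text
time: 16.93
tcp_pos: [639.0, -54.7, 9.1]
orientation: [[0.996, -0.084, 0.001], [-0.084, -0.996, -0.0], [0.001, 0.0, -1.0]]
wrist_force: [-1.5, -0.5, 1.4]
gripper_width: 0.041
gripper_force: 35.0
```

```bash
python3 t.py 690
```

```text
top ((686.50634765625, 31.613624572753906), (30.771080017089844, 118.83206176757812), 87.42012786865234) in sampler -24.1 89.9
scene ((631.057373046875, -33.41672134399414), (111.15923309326172, 17.324220657348633), 85.01435852050781) in sampler -73.9 20.5
17.0333 [638.94082341 -54.67484086   9.11329294] [ 0.51705493 -1.05036789 -0.58788439] 0.04179739745991671
```

Call:
play_rows --pt "0.008 0 0 0" --pt "0.016 -0.001 0 0" --pt "0.024 -0.002 0 0" --pt "0.032 -0.003 0 0" --pt "0.04 -0.003 0 0" --pt "0.048 -0.004 0 0" --pt "0.056 -0.005 0 0" --pt "0.06 -0.005 0 0" --pt "0.06 -0.005 0 0"

```text
time: 17.78
tcp_pos: [647.4, -55.4, 9.1]
orientation: [[0.996, -0.084, -0.001], [-0.084, -0.996, 0.0], [-0.001, -0.0, -1.0]]
wrist_force: [-4.3, 1.0, 3.6]
gripper_width: 0.039
gripper_force: 35.0
```

Call:
play_rows --pt "0.007 0 0 0" --pt "0.014 -0.001 0 0" --pt "0.02 -0.002 0 0" --pt "0.02 -0.002 0 0"

```text
time: 18.12
tcp_pos: [650.4, -55.7, 9.1]
orientation: [[0.996, -0.084, -0.0], [-0.084, -0.996, 0.0], [-0.0, -0.0, -1.0]]
wrist_force: [-4.6, 1.1, 4.1]
gripper_width: 0.04
gripper_force: 35.0
```

Call:
play_rows --pt "0.007 0 0 0" --pt "0.013 -0.001 0 0" --pt "0.013 -0.001 0 0"

```text
time: 18.37
tcp_pos: [652.3, -55.8, 9.1]
orientation: [[0.996, -0.084, -0.0], [-0.084, -0.996, 0.0], [-0.0, -0.0, -1.0]]
wrist_force: [-5.4, 0.8, 3.3]
gripper_width: 0.042
gripper_force: 35.0
```

Call:
play_rows --pt "0.006 0 0 0" --pt "0.012 -0.001 0 0" --pt "0.012 -0.001 0 0"

```text
time: 18.62
tcp_pos: [652.5, -56.0, 9.1]
orientation: [[0.996, -0.084, -0.005], [-0.084, -0.996, 0.0], [-0.005, 0.0, -1.0]]
wrist_force: [-19.2, -0.4, 12.9]
gripper_width: 0.04
gripper_force: 35.0
```

Call:
play_rows --pt "0.006 0 0 0" --pt "0.012 -0.001 0 0" --pt "0.012 -0.001 0 0"

```text
time: 18.87
tcp_pos: [653.3, -56.3, 9.0]
orientation: [[0.996, -0.084, -0.007], [-0.084, -0.996, 0.0], [-0.007, 0.001, -1.0]]
wrist_force: [-25.9, -0.5, 16.2]
gripper_width: 0.039
gripper_force: 35.0
```

The force rose from 5 to 26 N at TCP x ≈ 652.5, so the tray is against the stop. I relax, release and lift straight up.

Call:
play_rows --pt "-0.006 0 0 0" --pt "-0.012 0.001 0 0" --pt "-0.012 0.001 0 0"

```text
time: 19.12
tcp_pos: [653.3, -56.4, 9.0]
orientation: [[0.996, -0.084, -0.002], [-0.084, -0.996, -0.0], [-0.002, 0.001, -1.0]]
wrist_force: [-10.8, -1.3, 5.4]
gripper_width: 0.039
gripper_force: 35.0
```

Call:
play_rows --pt "0 0 0 0" --pt "0 0 0 0" --pt "0 0 0 0" --pt "0 0 0 0" --pt "0 0 0.05 0" --pt "0 0 0.15 0" --pt "0 0 0.3 0" --pt "0 0 0.5 0" --pt "0 0 0.7 0" --pt "0 0 0.9 0" --pt "0 0 0.9 0" --gripper 0.22

```text
time: 20.03
tcp_pos: [656.6, -56.2, 151.6]
orientation: [[0.996, -0.084, 0.01], [-0.084, -0.996, -0.001], [0.01, 0.001, -1.0]]
wrist_force: [0.6, -1.1, 0.0]
gripper_width: 0.222
gripper_force: 0.0
```

Call:
play_rows --pt "-0.2 0 0.2 0" --pt "-0.5 0 0.2 0" --pt "-0.8 0 0.2 0" --pt "-1 0 0.2 0" --pt "-1 0 0.2 0" --pt "-1 0 0.2 0"

```text
time: 20.53
tcp_pos: [503.5, -56.0, 175.0]
orientation: [[0.996, -0.085, 0.001], [-0.085, -0.996, -0.0], [0.001, 0.0, -1.0]]
wrist_force: [0.3, -0.4, 0.3]
gripper_width: 0.219
gripper_force: 0.0
```

Call:
play_rows --pt "-0.25 -0.2 0 0" --pt "-0.5 -0.4 0 0" --pt "-0.75 -0.6 0 0" --pt "-1 -0.8 0 0" --pt "-1 -1 0 0" --pt "-1 -1 0 0" --pt "-1 -1 0 0"

```text
time: 21.12
tcp_pos: [354.4, -208.4, 174.7]
orientation: [[0.996, -0.088, 0.001], [-0.088, -0.996, -0.001], [0.001, 0.001, -1.0]]
wrist_force: [-0.6, 0.3, 0.1]
gripper_width: 0.216
gripper_force: 0.0
```

```bash
python3 t.py 690 pics/e.png
python3 - <<'E'
from h import *
s,R,t=snap("top"); W=cloud(s,R,t); a=np.radians(-4.8)
d=W[...,:2]-[703,-60]; X=d@[np.cos(a),np.sin(a)]; Y=d@[-np.sin(a),np.cos(a)]; Z=W[...,2]
m=(X>-90)&(X<-10)&(abs(Y)<82.5)&(Z>20)&(Z<36); print("rim X pct",np.percentile(X[m],[2,10,25]).round(1),"Y",np.percentile(Y[m],[1,99]).round(1))
for sg in(1,-1):
    k=m&(X<-60)&(Y*sg>40); print(sg,np.median(X[k]),k.sum())
m=(X>-70)&(X<0)&(abs(Y)<78)&(Z>60)&(Z<90)
for sg in(1,-1):
    k=m&(Y*sg>0); print(sg,cv2.minEnclosingCircle(np.stack([X[k],Y[k]],1).astype(np.float32)),Z[k].max())
E
```

```text
top ((686.7088623046875, -45.6787109375), (187.29745483398438, 108.67012023925781), 84.23422241210938) in sampler -17.4 12.9
scene ((636.240234375, -42.62908172607422), (95.54853057861328, 3.989016056060791), 85.19001770019531) in sampler -68.0 11.7
21.2167 [ 355.19768561 -206.1213358   174.26423939] [0.07958499 0.30992015 0.00699866] 0.2182286517822127
rim X pct [-70.  -69.2 -68. ] Y [-80.2  79.5]
1 -67.95516107705058 43
-1 -67.29795123328401 51
1 ((-31.00743293762207, 47.96307373046875), 20.637001037597656) 88.72844125716749
-1 ((-30.637611389160156, -47.872840881347656), 22.842754364013672) 79.7970875477013
```

View pics/e.png

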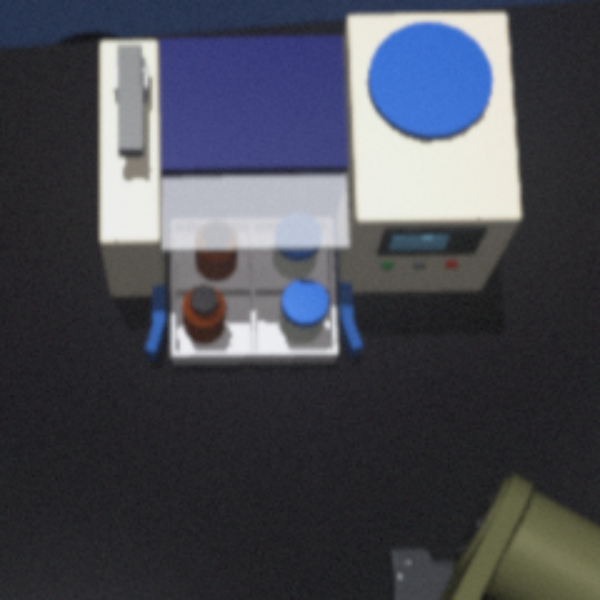

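The tray sits centred and square between the rails, with its front edge at (255,358) about 3 mm out of the mouth. All four samples are upright and the arm is clear of everything.

```bash
python3 -c "
from bench import robot; print(robot.finish_job())"
```

```text
the job is handed in; nothing more can be done
None
```

I loaded the jar and amber bottle in front of their own kinds and slid the tray home against the back stop (wrist force rose to 26 N there). The last picture shows all four samples upright, and I handed the job in at about 21 s; no verdict was returned.

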